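# Open the gauging station's hood to its stop and fit the master ring

## Robot

A 6-joint arm with a two-finger parallel gripper is mounted at the origin on a cart in front of the work surface, level with it; the furniture and walls round the work are solid. World frame = base frame: x ahead of the robot, y to its left, z up, the work surface at z = 0. Lengths are in m, angles in degrees, forces in N, time in s.
With the tool pointing down it reaches from about 0.375 to 0.9 m from the base axis. Payload 3.1 kg.
Tool frame: the origin (TCP) lies on the centre line of the jaws, within the pads' length; the fingertips stand 25 mm ahead of it and the grasp point (between the pads) lies 6 mm ahead of it; y points along the fingers, x is the direction in which the jaws open and shut, and the axes are right-handed (so a half turn about y gives the same grasp; the last joint's range is limited). The gripper opens to 87 mm and grips with 3 to 60 N. Pads are 19 mm wide; open, the fingers measure 117 mm over their backs; the gripper's body (75 mm by 190 mm) begins 51 mm behind the grasp point.
Start: joints at [65.174, 30.224, 82.088, -0, 67.689, -10.227], TCP at [0.157, 0.605, 0.248] pointing down, gripper open.
Joint ranges: [-176.69, 176.69], [-43.24, 126.21], [12.49, 139.97], [-82, 262], [0, 151.66], [-163.58, 163.58]. Speed limits (degrees/s): [159.86, 159.86, 180, 180, 180, 180].

## Interface

Orientations are given as a 3x3 rotation matrix whose columns are the frame's x, y, z axes.
In Python, from rig import * gives the robot as it stands.
- The arm moves only by the tool play_rows, never from a script. Its argument "commands" is a list of rows, each a list of 2 entries, a list of its own where there are three numbers: the shift along the world's x, y, z in m, then the turn, a rotation vector about the world's x, y, z in rad. A call has 1 to 10 rows; each row is the pose to reach, as a shift and turn from the pose commanded when the call began; what a row does not reach only later rows make up. A row lasts 1/8 s, in which the tool goes at most 62.5 mm and 10.7 degrees, less where a joint would pass 70% of its speed; a pose out of reach is approached as far as the arm can. A call with a gripper value outside its range is refused whole. "gripper" is the finger opening in m, from 0 to 0.087, set as the call begins (left out, the last holds). The fingers move at their own pace and stop on an object; the grip force is fixed at half the most. Time passes only in rows, so rows that repeat a pose let the fingers close. It gives the time, the measured TCP pose, the force and the opening at its end, in the units of the state.
- read_state(): the state, without advancing time (a new reading comes with each control period).
- capture(name): name is "scene" or "top" or "wrist"; returns a dict with "frame" (400x640x3 uint8, red, green, blue), "depth" (400x640 float32, m along the optical axis (not along the pixel's ray), 0 where there is no reading), "mtx" (3x3 intrinsics, pixels), "cam_to_world" (4x4, takes a point from camera to world coordinates); the wrist camera has in their place "hand_eye" (4x4, takes a point from camera to tool coordinates, whose origin is the TCP and whose axes are the tool frame's). Camera axes: x right, y down, z forward; pixel columns grow to the right and rows downward; lengths in m; the calibration is good to about 2 mm. A picture is of the moment at which its call begins: read the wrist's pose just before it.
- hand_in(): hands the job in, once; it reports no verdict.
The state is a dict: "time_s": time; "joint_positions": joint angles; "qvel": joint speeds; "tau": joint torques, N m; "position": TCP position; "tcp_rot": TCP orientation; "force": force on the tool from outside, world axes, zero at the start; "moment": the same for the moment, N m; "opening": opening from 0.0 (shut) to 1.0 (fully open).
Only numpy, scipy, OpenCV 4.12 (cv2) and the standard library are available. Lean on these libraries where they do the work, as an engineer would, in place of code of your own. Each camera call takes 0.05 s, during which the arm holds its last target. There are 200 camera calls.

## Task

Make the bore gauging station ready for use: swing its blue dust hood right back until it bears firmly against the rubber buffer behind it, so that it cannot drop on anyone's hands, and then fit the thin master ring over the spigot, pressed down until it sits flat on its seat. Leave the hood back against its buffer, do not force or slam anything, and leave the other things on the table where they are.

Things in the scene. Friction and masses are not known exactly. Their poses are not given: they have to be found in the camera images.
- station: The gauging station, fixed: a grey base plate 156 (x) x 180 (y) mm, top face 30 mm above the table, on rubber feet. Origin at the centre of its underside, on the table; z up, x from the front (tab side) to the hinge at the back. In its middle a steel flange with an aluminium spigot (see seat); a brass air fitting sticks out 20 mm on the -y side. It carries the hood.
- hood (a joint): Opening angle of the blue dust hood in rad: 0 shut (flat over the base), growing as its front rises; starts shut or ajar. Stiff hinge (friction about 0.4 N m): the hood, about 0.3 kg, varying by a fifth, stays where it is left. It meets the rest's buffer past upright, somewhere between about 1.65 and 2.0 rad; its set screw was set by hand, so the exact place must be felt.
- hinge (a point): Frame of the hood, turning with it; origin on the hinge axis (its y axis) midway along it, 70 mm behind (+x) and 34 mm above the station's origin. With the hood shut its axes are the station's. The hood is an open-bottomed box of thin blue sheet: in this frame it reaches 130 mm to -x (its front wall), 78 mm to either side, and its outer top face is at z = +34 mm.
- tab (a point): Middle of the black grip tab on the hood's front wall; moves with the hood, at x = -147, y = 0, z = +16 mm in the frame of hinge. The tab is 32 mm wide (along the hinge axis), 10 mm thick and reaches 30 mm out from the front wall, which is 17 mm from this point. It can be pinched across its width from above at any hood angle and then pivots between the pads.
- rest: The hood's rest, fixed behind the station: a steel bracket on a slotted foot, 145 mm high, 34 mm wide. Origin on the table under its upright, x as the station's. At 125 mm height a set screw carries the round rubber nose (20 mm diameter) that stops the hood's top face; the nose's centre is 30 to 42 mm in front of the origin, as the screw was set. Over 25 N bends it; 5 to 15 N is a firm touch.
- seat (a point): Centre of the flat seat on the station's axis, 34 mm above the table; z up. The ring rests on this level. The spigot rises 10.5 mm from it: 37.4 mm diameter with a 3 mm tapered lead-in at the top; flange 62 mm diameter, 4 mm thick. A few newtons press the ring home; over 30 N marks the spigot.
- master_ring: The master ring: a thin bright steel ring without rollers, 48 mm outside diameter, 12 mm high, wall about 3 mm, 31 g, lying flat on the table. Origin at the centre of its underside, z up. Its bore passes over the spigot with about 1.5 mm of play in diameter. It can be pinched across the outside.
- bearing_a: Bystander: a dark taper roller bearing with its rollers, 50 mm diameter, 18 mm high, lying on the table. Origin at the centre of its underside. Leave alone.
- bearing_b: Bystander: a second such bearing, same size. Origin at the centre of its underside. Leave alone.
- oil_can: Bystander: cream plastic oil bottle with a red spout, 54 mm diameter, 172 mm high, standing. Origin at the centre of its underside. Leave alone.
- tin: Bystander: green grease tin with a grey lid, 68 mm diameter, 71 mm high, standing. Origin at the centre of its underside. Leave alone.
- brush: Bystander: flat brush with a wooden handle, 196 mm long, 12 mm high, lying on the table. Origin at its middle. Leave alone.
Not all that is in view belongs to the job. Of the things that look like the rest, the larger one is meant.

How it is judged (in metres and radians):
On the way:
1. the hood is swung back until it bears on the rubber buffer (at least 2 N for 0.2 s) (contact force between station and rest above 2 N and value of joint hood above 1.55 rad), for 0.2 s.
At the end, for the whole second after the job is handed in: The hood stands open past upright (over 1.55 rad) and still bears on the rubber buffer (over 0.2 N), and the master ring is over the spigot (centre within 2.5 mm of the seat's), flat and down on its seat within 1.5 mm, everything at rest (contact force between station and rest above 0.2 N and value of joint hood above 1.55 rad and horizontal distance between master_ring and seat below 0.0025 m and z of master_ring in the frame of seat below 0.0015 m and angle between master_ring's own z axis and vertical below 0.05 rad and linear speed of master_ring below 0.01 m/s and velocity of joint hood between -0.03 and 0.03 rad/s); the robot touches nothing.
It fails at once if the hood is pressed on its rest with more than 25 N (contact force between station and rest above 25 N).
It fails at once if the hood is thrown open or let fall (faster than 3 rad/s) (velocity of joint hood above 3 rad/s or velocity of joint hood below -3 rad/s).
It fails at once if the ring is forced on the station with more than 30 N (contact force between master_ring and station above 30 N).
It fails at once if a bystander is moved by more than 2 cm (distance of any of bearing_a, bearing_b, oil_can, tin, brush from where it was at the start of the episode above 0.02 m).
It also fails if it takes over 72 s, if anything falls off the work surface, if the arm or the gripper's body presses on something with over 40 N, if the wrist force passes 120 N, or if a joint passes its speed limit or range.

## Working session

There is one attempt and no reset: what is moved stays moved. The work goes in short steps, Python scripts to look and compute and a tool call to move; the robot and the scene stay as the last step left them, time stands still between calls to the robot, and variables do not carry over. Pictures are saved under pics/ and viewed, about 8 in all and at most 12, crops included, and the job is handed in when it is done.

Besides the shell and the picture viewer there is one more tool, called after "Emit:" as name(argument=value, ...) on one line, values as JSON. play_rows: Moves the arm, as the interface text tells. Its arguments: {"type":"object","properties":{"commands":{"type":"array"},"gripper":{"type":"number"}},"required":["commands"]}

```bash
mkdir -p pics; ls; python3 - <<'E'
from rig import *
import cv2,numpy as np
s=read_state();print({k:np.round(v,3).tolist() for k,v in s.items()})
for n in("scene","top"):
    c=capture(n);np.savez(n+".npz",**c);cv2.imwrite(f"pics/{n}0.png",c["frame"][:,:,::-1]);print(n,np.round(c["mtx"],1).tolist(),np.round(c["cam_to_world"],3).tolist())
E
```

```text
pics
{'time_s': 0.0, 'joint_positions': [65.176, 30.28, 82.157, -0.002, 67.687, -10.228], 'qvel': [-0.027, 0.035, 0.01, -0.012, 0.104, 0.018], 'tau': [0.0, -44.003, -17.66, 0.063, 0.058, -0.0], 'position': [0.157, 0.604, 0.247], 'tcp_rot': [[0.252, -0.001, -0.968], [0.968, -0.002, 0.252], [-0.002, -1.0, 0.0]], 'force': [0.474, 0.294, 0.146], 'moment': [-0.064, 0.011, -0.081], 'opening': 1.001}
scene [[406.7, 0.0, 319.6], [0.0, 406.7, 201.2], [0.0, 0.0, 1.0]] [[0.811, -0.403, 0.423, 0.131], [-0.584, -0.538, 0.608, -0.684], [-0.017, -0.741, -0.672, 0.833], [0.0, 0.0, 0.0, 1.0]]
top [[419.8, 0.0, 316.9], [0.0, 419.8, 195.6], [0.0, 0.0, 1.0]] [[0.011, -0.995, 0.101, 0.489], [-1.0, -0.012, -0.013, 0.002], [0.014, -0.101, -0.995, 1.281], [0.0, 0.0, 0.0, 1.0]]
```

View pics/scene0.png

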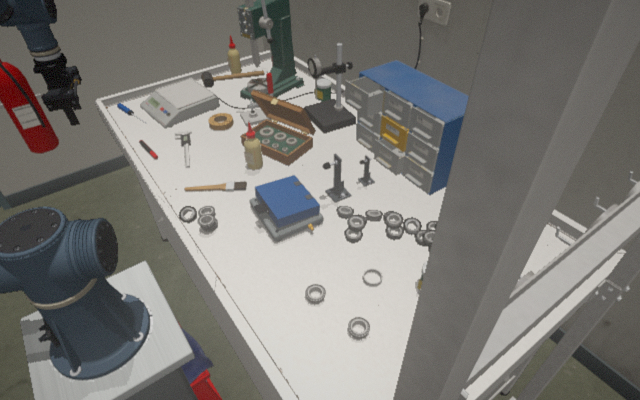

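View pics/top0.png

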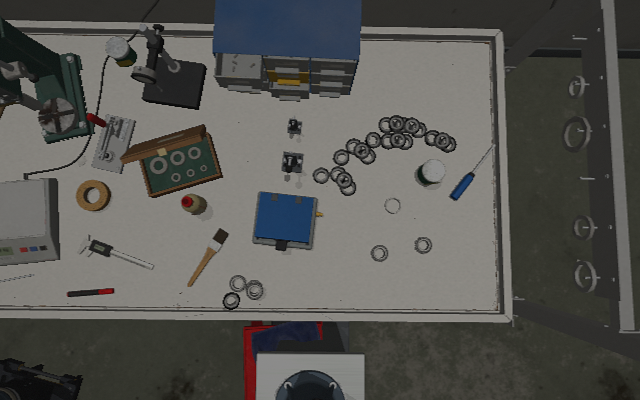

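Ring candidates: the thin bright ring at top (392,205), bearings at (379,253) and (423,245), a bearing cluster near (345,180)-(440,140), a cluster near (240,290), and rings in the box at (155-200,155). I choose (392,205): thin, bright, alone, no rollers. For the rest, it's (292,162) larger against (295,126) smaller, so the first.

```bash
cat > h.py <<'E'
import numpy as np,cv2
def pts(c,uv,z=None,T=None):
    T=c["cam_to_world"] if T is None else T
    uv=np.atleast_2d(uv).astype(float);K=c["mtx"]
    r=np.c_[(uv[:,0]-K[0,2])/K[0,0],(uv[:,1]-K[1,2])/K[1,1],np.ones(len(uv))]
    if z is None: r*=c["depth"][uv[:,1].astype(int),uv[:,0].astype(int)][:,None]
    else:
        d=r@T[:3,:3].T; return T[:3,3]+d*((z-T[2,3])/d[:,2])[:,None]
    return r@T[:3,:3].T+T[:3,3]
E
python3 - <<'E'
from h import *
c=dict(np.load("top.npz"));f=c["frame"]
hsv=cv2.cvtColor(f,cv2.COLOR_RGB2HSV)
m=cv2.inRange(hsv,(100,120,60),(125,255,255));m[:180]=0;m[262:]=0;m[:,:240]=0;m[:,330:]=0
v,u=np.nonzero(m);P=pts(c,np.c_[u,v]);P=P[c["depth"][v,u]>0]
print("blue n",len(P),"mean",P.mean(0))
A=np.c_[P[:,:2],np.ones(len(P))];co=np.linalg.lstsq(A,P[:,2],rcond=None)[0];print("plane",co,"zmax",np.percentile(P[:,2],[2,50,98]))
r=cv2.minAreaRect(np.c_[u,v].astype(np.float32));b=cv2.boxPoints(r);print("box px",b.tolist())
for z in(.068,.08):
  q=pts(c,b,z);print(z,q.round(4).tolist(),"c",q.mean(0))
cv=lambda n,u,v,z:print(n,pts(c,[u,v],z).round(3).tolist())
cv("ring",392.5,205.5,.012);cv("tab",281,245,.05);cv("rest",292,162,.13);cv("bA",379,253,.018);cv("bB",423,245,.018);cv("tin",432,172,.071);cv("oil",187,203,.17);cv("edge",300,312,0)
# tall things near rest
Z=c["depth"]; vv,uu=np.mgrid[100:182,270:320];Q=pts(c,np.c_[uu.ravel(),vv.ravel()]);Q=Q[Q[:,2]>.03]
for lo,hi in((150,182),(110,140)):
  vv,uu=np.mgrid[lo:hi,270:320];Q=pts(c,np.c_[uu.ravel(),vv.ravel()])
  for zl in (.03,.1):
    q=Q[Q[:,2]>zl];print(lo,zl,len(q),q.min(0).round(3),q.max(0).round(3),q.mean(0).round(3)) if len(q) else 0
k=cv2.resize(f[140:270,235:440],None,fx=3.9,fy=3.9,interpolation=cv2.INTER_CUBIC);cv2.imwrite("pics/crop1.png",k[:,:,::-1])
E
```

```text
blue n 2299 mean [0.54692985 0.08079863 0.07417743]
plane [-0.07489193  0.01030174  0.11430569] zmax [0.0673135  0.07411148 0.08118587]
box px [[254.31678771972656, 235.92115783691406], [259.4539794921875, 191.3985137939453], [313.08612060546875, 197.5868377685547], [307.94891357421875, 242.10948181152344]]
0.068 [[0.4933, 0.1646, 0.068], [0.622, 0.153, 0.068], [0.6059, -0.0027, 0.068], [0.4773, 0.0105, 0.068]] c [0.54962234 0.08135047 0.068     ]
0.08 [[0.4933, 0.163, 0.08], [0.6207, 0.1516, 0.08], [0.6047, -0.0027, 0.08], [0.4774, 0.0104, 0.08]] c [0.54902424 0.08056852 0.08      ]
ring [[0.59, -0.245, 0.012]]
tab [[0.468, 0.089, 0.05]]
rest [[0.698, 0.057, 0.13]]
bA [[0.447, -0.202, 0.018]]
bB [[0.472, -0.334, 0.018]]
tin [[0.685, -0.35, 0.071]]
oil [[0.578, 0.331, 0.17]]
edge [[0.269, 0.032, 0.0]]
150 0.03 177 [ 0.489 -0.017  0.03 ] [0.73  0.081 1.281] [0.699 0.062 0.145]
150 0.1 139 [0.489 0.002 0.105] [0.73  0.081 1.281] [0.696 0.064 0.167]
110 0.03 79 [0.489 0.002 0.032] [0.843 0.071 1.281] [0.815 0.058 0.112]
110 0.1 5 [0.489 0.002 0.1  ] [0.829 0.052 1.281] [0.692 0.031 0.573]
```

View pics/crop1.png

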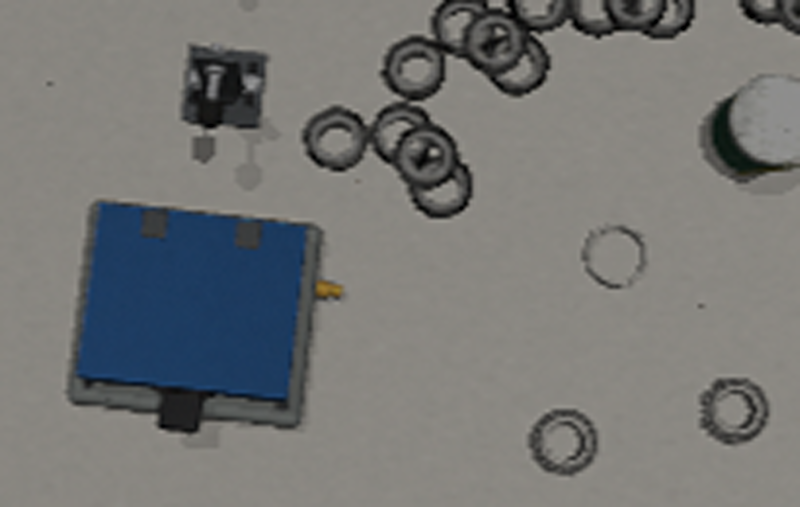

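The crop confirms it: the ring at crop (614,257) is thin and bright with no rollers. The hood is ajar about 0.08 rad, with the tab at top (281,245) and the brass fitting on the -y side. Next I move above the tab.

Emit:
play_rows(commands=[[[0.031,-0.052,0],[0,0,0.016]],[[0.062,-0.103,0],[0,0,0.031]],[[0.093,-0.155,0],[0,0,0.047]],[[0.124,-0.206,0],[0,0,0.062]],[[0.155,-0.258,0],[0,0,0.078]],[[0.186,-0.309,0],[0,0,0.093]],[[0.217,-0.361,-0.02],[0,0,0.109]],[[0.248,-0.412,-0.04],[0,0,0.124]],[[0.279,-0.464,-0.07],[0,0,0.14]],[[0.309,-0.515,-0.09],[0,0,0.155]]], gripper=0.087)

```text
time_s: 1.35
position: [0.4637, 0.0935, 0.1587]
tcp_rot: [[0.099, -0.001, -0.995], [0.995, 0.0, 0.099], [0.0, -1.0, 0.001]]
force: [1.2, 0.0, 0.3]
opening: 0.998
```

Emit:
play_rows(commands=[[[0,0,0],[0,0,0]],[[0,0,0],[0,0,0]],[[0,0,0],[0,0,0]]])

```text
time_s: 1.72
position: [0.4624, 0.0964, 0.1601]
tcp_rot: [[0.098, -0.0, -0.995], [0.995, 0.0, 0.098], [0.0, -1.0, 0.0]]
force: [-0.0, 0.4, -0.1]
opening: 0.999
```

```bash
cat >> h.py <<'E'
def wrist(name):
    from rig import read_state,capture
    s=read_state();c=capture("wrist");T=np.eye(4);T[:3,:3]=s["tcp_rot"];T[:3,3]=s["position"]
    c["cam_to_world"]=T@np.array(c["hand_eye"]);c["frame"]=np.array(c["frame"])
    cv2.imwrite(f"pics/{name}.png",c["frame"][:,:,::-1]);np.savez(name+".npz",**c);return s,c
E
python3 - <<'E'
from h import *
s,c=wrist("w1");print(s["position"],s["tcp_rot"],s["force"],s["time_s"],c["cam_to_world"].round(3))
E
```

```text
[0.46235763 0.09642854 0.16010569] [[ 9.78213931e-02 -3.57667030e-04 -9.95203922e-01]
 [ 9.95203970e-01  2.18874237e-04  9.78213191e-02]
 [ 1.82837039e-04 -9.99999912e-01  3.77362231e-04]] [-0.00171383  0.42780953 -0.13761816] 1.725 [[ 0.099  0.951  0.295  0.382]
 [ 0.995 -0.095 -0.028  0.104]
 [ 0.001  0.296 -0.955  0.297]
 [ 0.     0.     0.     1.   ]]
```

View pics/w1.png

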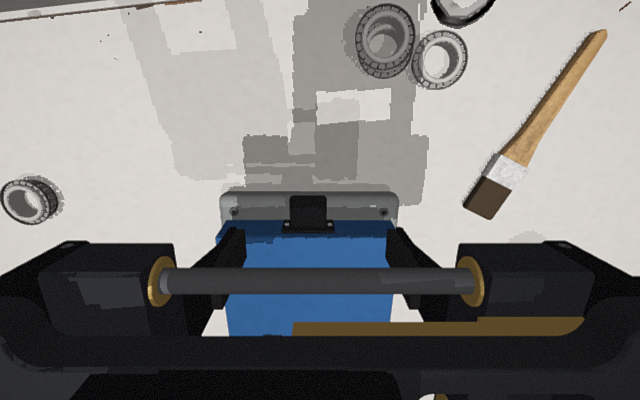

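Wrist view: the tab is at (308,213) in front of the blue hood, the base's front corners are at (221,195) and (398,195), and the brush and bearing cluster are clear.

```bash
python3 - <<'E'
from h import *
c=dict(np.load("w1.npz"))
uv=np.array([[291,197],[325,197],[308,197],[308,220],[308,213]]);print(pts(c,uv,.066).round(4),"\n",pts(c,uv+[0,3]).round(4))
print("base",pts(c,[[221,194],[398,194]],.030).round(4)); 
print("depth base",pts(c,[[240,203],[380,203],[270,250],[350,250],[310,300]]).round(4))
E
```

```text
[[0.4533 0.0768 0.066 ]
 [0.4561 0.1052 0.066 ]
 [0.4547 0.091  0.066 ]
 [0.4754 0.0888 0.066 ]
 [0.469  0.0895 0.066 ]] 
 [[0.4561 0.0764 0.0654]
 [0.4589 0.105  0.0657]
 [0.4571 0.0908 0.067 ]
 [0.4784 0.0885 0.0654]
 [0.472  0.0892 0.0654]]
base [[0.4547 0.0055 0.03  ]
 [0.4717 0.1761 0.03  ]]
depth base [[0.4655 0.0222 0.0303]
 [0.4791 0.1583 0.0303]
 [0.4955 0.0543 0.076 ]
 [0.5018 0.1221 0.077 ]
 [0.5513 0.0827 0.073 ]]
```

Emit:
play_rows(commands=[[[0.005,-0.007,-0.03],[0,0,0]],[[0.005,-0.007,-0.06],[0,0,0]],[[0.005,-0.007,-0.08],[0,0,0]],[[0.005,-0.007,-0.093],[0,0,0]],[[0.005,-0.007,-0.093],[0,0,0]],[[0.005,-0.007,-0.093],[0,0,0]]])

```text
time_s: 2.52
position: [0.4687, 0.0885, 0.0674]
tcp_rot: [[0.099, 0.001, -0.995], [0.995, -0.0, 0.099], [0.0, -1.0, -0.001]]
force: [0.3, -0.4, 0.2]
opening: 1.0
```

Emit:
play_rows(commands=[[[0,0,0],[0,0,0]],[[0,0,0],[0,0,0]],[[0,0,0],[0,0,0]],[[0,0,0],[0,0,0]],[[0,0,0],[0,0,0]],[[0,0,0],[0,0,0]]], gripper=0.02)

```text
time_s: 3.28
position: [0.4683, 0.0882, 0.0667]
tcp_rot: [[0.1, -0.0, -0.995], [0.995, -0.0, 0.1], [-0.0, -1.0, 0.0]]
force: [0.2, 0.4, -0.6]
opening: 0.401
```

```bash
python3 - <<'E'
import numpy as np
R=np.hypot(.1436,.027);a0=np.arctan2(.027,.1436)
for d in np.arange(.1,2.01,.1):
    s=.1436-R*np.cos(a0+d);print(round(d,2),[round(x,4) for x in(.995*s,-.099*s,R*np.sin(a0+d)-.027)])
E
```

```text
0.1 [np.float64(0.0034), np.float64(-0.0003), np.float64(0.0142)]
0.2 [np.float64(0.0082), np.float64(-0.0008), np.float64(0.028)]
0.3 [np.float64(0.0143), np.float64(-0.0014), np.float64(0.0412)]
0.4 [np.float64(0.0217), np.float64(-0.0022), np.float64(0.0538)]
0.5 [np.float64(0.0304), np.float64(-0.003), np.float64(0.0655)]
0.6 [np.float64(0.0401), np.float64(-0.004), np.float64(0.0764)]
0.7 [np.float64(0.0509), np.float64(-0.0051), np.float64(0.0862)]
0.8 [np.float64(0.0626), np.float64(-0.0062), np.float64(0.0948)]
0.9 [np.float64(0.0751), np.float64(-0.0075), np.float64(0.1023)]
1.0 [np.float64(0.0883), np.float64(-0.0088), np.float64(0.1084)]
1.1 [np.float64(0.102), np.float64(-0.0102), np.float64(0.1132)]
1.2 [np.float64(0.1161), np.float64(-0.0116), np.float64(0.1166)]
1.3 [np.float64(0.1305), np.float64(-0.013), np.float64(0.1186)]
1.4 [np.float64(0.1451), np.float64(-0.0144), np.float64(0.1191)]
1.5 [np.float64(0.1596), np.float64(-0.0159), np.float64(0.1182)]
1.6 [np.float64(0.1739), np.float64(-0.0173), np.float64(0.1158)]
1.7 [np.float64(0.1879), np.float64(-0.0187), np.float64(0.1119)]
1.8 [np.float64(0.2015), np.float64(-0.02), np.float64(0.1067)]
1.9 [np.float64(0.2145), np.float64(-0.0213), np.float64(0.1002)]
2.0 [np.float64(0.2268), np.float64(-0.0226), np.float64(0.0923)]
```

Emit:
play_rows(commands=[[[0,0,0],[0,0,0]],[[0,0,0],[0,0,0]],[[0,0,0],[0,0,0]]])

```text
time_s: 3.65
position: [0.4683, 0.0889, 0.0667]
tcp_rot: [[0.1, 0.0, -0.995], [0.995, 0.001, 0.1], [0.001, -1.0, -0.0]]
force: [0.1, 5.7, -0.0]
opening: 0.363
```

Emit:
play_rows(commands=[[[0.0017,0.0,0.007],[0,0,0]],[[0.0034,0.0,0.0142],[0,0,0]],[[0.0058,0.0,0.021],[0,0,0]],[[0.0082,-0.0005,0.028],[0,0,0]],[[0.0112,-0.001,0.0346],[0,0,0]],[[0.0143,-0.001,0.0412],[0,0,0]],[[0.018,-0.0015,0.0475],[0,0,0]],[[0.0217,-0.002,0.0538],[0,0,0]]])

```text
time_s: 4.65
position: [0.4877, 0.0869, 0.1202]
tcp_rot: [[0.1, -0.006, -0.995], [0.995, 0.002, 0.1], [0.001, -1.0, 0.006]]
force: [-0.1, 6.4, -8.7]
opening: 0.362
```

Emit:
play_rows(commands=[[[0.0043,0.0005,0.006],[0,0,0]],[[0.0087,0.0,0.0117],[0,0,0]],[[0.0135,-0.0005,0.0172],[0,0,0]],[[0.0184,-0.001,0.0226],[0,0,0]],[[0.0238,-0.0015,0.0276],[0,0,0]],[[0.0292,-0.002,0.0324],[0,0,0]],[[0.035,-0.0025,0.0368],[0,0,0]],[[0.0409,-0.003,0.041],[0,0,0]],[[0.047,-0.0035,0.0449],[0,0,0]],[[0.0534,-0.0043,0.0485],[0,0,0]]])

```text
time_s: 5.9
position: [0.5346, 0.0823, 0.1692]
tcp_rot: [[0.099, -0.021, -0.995], [0.995, 0.0, 0.099], [-0.002, -1.0, 0.021]]
force: [-15.7, 2.7, 11.9]
opening: 0.36
```

Emit:
play_rows(commands=[[[0.0066,-0.0006,0.0032],[0,0,0]],[[0.0132,-0.0013,0.0061],[0,0,0]],[[0.02,-0.002,0.0086],[0,0,0]],[[0.0269,-0.0027,0.0109],[0,0,0]],[[0.0339,-0.0034,0.0127],[0,0,0]],[[0.041,-0.0041,0.0143],[0,0,0]]])

```text
time_s: 6.65
position: [0.5823, 0.0775, 0.1873]
tcp_rot: [[0.099, -0.003, -0.995], [0.995, -0.001, 0.099], [-0.001, -1.0, 0.003]]
force: [-9.8, 1.7, 15.0]
opening: 0.344
```

Emit:
play_rows(commands=[[[0.0,0,0.002],[0,0,0]],[[0.0,0,0.004],[0,0,0]],[[0,0,0.004],[0,0,0]]])

```text
time_s: 7.02
position: [0.584, 0.0773, 0.1877]
tcp_rot: [[0.099, -0.001, -0.995], [0.995, -0.001, 0.099], [-0.001, -1.0, 0.001]]
force: [-3.7, -0.1, 3.9]
opening: 0.344
```

```bash
python3 - <<'E'
from rig import *
import cv2
s=read_state();print(s["force"],s["moment"],s["position"])
a=capture("scene");b=capture("top")
import numpy as np
k=np.hstack([cv2.resize(a["frame"][120:260,220:380],(457,400),interpolation=cv2.INTER_CUBIC),cv2.resize(b["frame"][130:270,230:350],(343,400),interpolation=cv2.INTER_CUBIC)])
cv2.imwrite("pics/s2.png",k[:,:,::-1])
E
```

```text
[-3.73497621 -0.14597059  3.87103187] [-0.01124847  1.04891887 -0.01815673] [0.58395563 0.07734008 0.18774653]
```

View pics/s2.png

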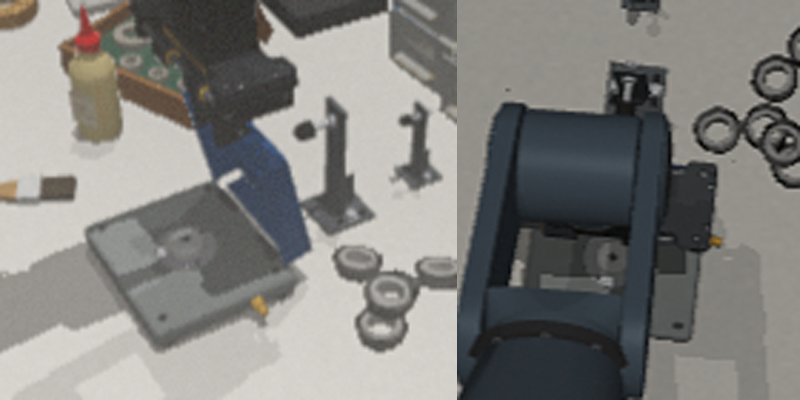

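The hood is held by its tab, about 75° open, with the rest's nose behind it. I continue in smaller steps while watching the force.

Emit:
play_rows(commands=[[[0.0075,-0.0008,0.001],[0,0,0]],[[0.0149,-0.0015,0.0018],[0,0,0]],[[0.0224,-0.0022,0.0022],[0,0,0]],[[0.0298,-0.003,0.0023],[0,0,0]],[[0.0372,-0.0037,0.002],[0,0,0]],[[0.0446,-0.0044,0.0012],[0,0,0]],[[0.0446,-0.0044,0.0012],[0,0,0]]])

```text
time_s: 8.0
position: [0.6296, 0.0729, 0.1879]
tcp_rot: [[0.1, 0.0, -0.995], [0.995, -0.001, 0.1], [-0.001, -1.0, -0.0]]
force: [-1.0, -2.0, -3.0]
opening: 0.235
```

Emit:
play_rows(commands=[[[0.003,-0.0003,-0.0005],[0,0,0]],[[0.006,-0.0006,-0.001],[0,0,0]],[[0.006,-0.0006,-0.001],[0,0,0]]])

```text
time_s: 8.38
position: [0.6345, 0.0724, 0.1871]
tcp_rot: [[0.1, -0.001, -0.995], [0.995, -0.001, 0.1], [-0.001, -1.0, 0.001]]
force: [-4.0, -3.4, -2.1]
opening: 0.237
```

The opening fell to the commanded 20 mm, so the tab must have slipped out. I check where it is.

```bash
python3 - <<'E'
from h import *
from rig import *
a=capture("scene");np.savez("sc3.npz",**a);s,w=wrist("w3");print(s["moment"],s["time_s"])
k=np.hstack([cv2.resize(a["frame"][120:260,230:370],(400,400),interpolation=cv2.INTER_CUBIC),cv2.resize(w["frame"][80:400,160:480],(400,400))])
cv2.imwrite("pics/s3.png",k[:,:,::-1])
E
```

```text
[-0.55195022  0.8758707  -0.01375837] 8.425
```

View pics/s3.png

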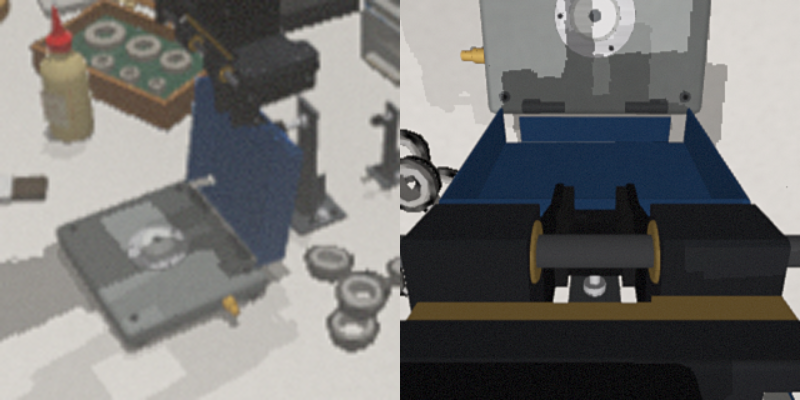

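```bash
cat >> h.py <<'E'
def hood(c,box):
    x=np.array([.995,-.099,0]);u0,u1,v0,v1=box
    m=cv2.inRange(cv2.cvtColor(c["frame"],cv2.COLOR_RGB2HSV),(95,110,30),(128,255,255))
    v,u=np.nonzero(m);k=(u>u0)&(u<u1)&(v>v0)&(v<v1)&(c["depth"][v,u]>0);P=pts(c,np.c_[u[k],v[k]])
    Q=np.c_[(P[:,:2]-[.611,.0753])@x[:2],P[:,2]-.034];return Q
E
python3 - <<'E'
from h import *
c=dict(np.load("w3.npz"))
for b in((250,380,195,236),(270,370,175,192)):
    Q=hood(c,b);q=Q.mean(0);w=np.linalg.svd(Q-q)[2][0] if len(Q)<5000 else np.linalg.svd((Q-q)[::5])[2][0];print(len(Q),q,"z range",Q[:,1].min(),Q[:,1].max(),"dir",w,"theta",np.arctan2(abs(w[1]),-w[0]*np.sign(w[1])))
# dark region between fingers
f=c["frame"];print([(u,v,pts(c,[u,v]).round(3).tolist()[0]) for u,v in((316,285),(316,300),(316,310),(316,240),(316,250))])
E
```

```text
4903 [0.03918958 0.03962825] z range 0.001099325300403159 0.14121589824504088 dir [0.13728214 0.99053199] theta 1.7085133781184176
1578 [ 0.0209963  -0.00136781] z range -0.00420306160887704 0.002400216363731361 dir [ 0.98583408 -0.16772349] theta 0.1685199870583263
[(316, 285, [0.605, 0.076, 0.25]), (316, 300, [0.658, 0.07, 0.188]), (316, 310, [0.709, 0.065, 0.132]), (316, 240, [0.634, 0.073, 0.162]), (316, 250, [0.639, 0.072, 0.164])]
```

Hood is at about 1.71 rad. The tab slid out, and the closed fingers now stand on its inner face at about (0.634, 0.073), pushing the right way. I go on pushing in small steps.

Emit:
play_rows(commands=[[[0.001,-0.0001,0],[0,0,0]],[[0.002,-0.0002,0],[0,0,0]],[[0.002,-0.0002,0],[0,0,0]],[[0.002,-0.0002,0],[0,0,0]]])

```text
time_s: 8.98
position: [0.6359, 0.0723, 0.1869]
tcp_rot: [[0.099, -0.003, -0.995], [0.995, -0.001, 0.099], [-0.001, -1.0, 0.003]]
force: [-3.9, -3.2, -2.1]
opening: 0.231
```

Emit:
play_rows(commands=[[[0.001,-0.0001,0],[0,0,0]],[[0.002,-0.0002,0],[0,0,0]],[[0.002,-0.0002,0],[0,0,0]],[[0.002,-0.0002,0],[0,0,0]]])

```text
time_s: 9.48
position: [0.6377, 0.0721, 0.1866]
tcp_rot: [[0.099, -0.003, -0.995], [0.995, -0.001, 0.099], [-0.001, -1.0, 0.003]]
force: [-4.1, -3.1, -3.3]
opening: 0.232
```

Emit:
play_rows(commands=[[[0.001,-0.0001,0],[0,0,0]],[[0.002,-0.0002,0],[0,0,0]],[[0.003,-0.0003,-0.0005],[0,0,0]],[[0.003,-0.0003,-0.0005],[0,0,0]]])

```text
time_s: 9.98
position: [0.6408, 0.0719, 0.186]
tcp_rot: [[0.099, -0.003, -0.995], [0.995, -0.001, 0.099], [-0.001, -1.0, 0.003]]
force: [-4.7, -2.7, -4.6]
opening: 0.234
```

Emit:
play_rows(commands=[[[0.001,-0.0001,0],[0,0,0]],[[0.002,-0.0002,0],[0,0,0]],[[0.003,-0.0003,-0.0005],[0,0,0]],[[0.003,-0.0003,-0.0005],[0,0,0]]])

```text
time_s: 10.48
position: [0.6438, 0.0716, 0.1854]
tcp_rot: [[0.1, -0.003, -0.995], [0.995, -0.0, 0.1], [-0.001, -1.0, 0.003]]
force: [-3.4, -3.8, -4.0]
opening: 0.235
```

Emit:
play_rows(commands=[[[0.001,-0.0001,0],[0,0,0]],[[0.002,-0.0002,-0.0005],[0,0,0]],[[0.003,-0.0003,-0.001],[0,0,0]],[[0.003,-0.0003,-0.001],[0,0,0]]])

```text
time_s: 10.98
position: [0.6452, 0.0715, 0.1849]
tcp_rot: [[0.099, -0.007, -0.995], [0.995, -0.0, 0.099], [-0.001, -1.0, 0.007]]
force: [-8.5, -3.2, 1.4]
opening: 0.233
```

Emit:
play_rows(commands=[[[0.001,-0.0001,0],[0,0,0]],[[0.002,-0.0002,-0.0005],[0,0,0]],[[0.003,-0.0003,-0.001],[0,0,0]],[[0.003,-0.0003,-0.001],[0,0,0]]])

```text
time_s: 11.48
position: [0.6457, 0.0714, 0.1847]
tcp_rot: [[0.099, -0.012, -0.995], [0.995, -0.0, 0.099], [-0.001, -1.0, 0.012]]
force: [-14.8, -3.4, 7.9]
opening: 0.231
```

```bash
python3 - <<'E'
from h import *
from rig import *
s,c=wrist("w4");print(s["force"],s["moment"])
Q=hood(c,(250,380,180,232));Q=Q[Q[:,1]>.01]
for lo in(.01,.04,.07,.1): 
    q=Q[(Q[:,1]>lo)&(Q[:,1]<lo+.03)];print(lo,len(q),q.mean(0) if len(q) else 0)
p=np.polyfit(Q[:,1],Q[:,0],1);print("theta",np.pi/2+np.arctan(p[0]),p)
b=capture("top");np.savez("top4.npz",**b)
v,u=np.mgrid[140:185,275:310];P=pts(b,np.c_[u.ravel(),v.ravel()]);C=b["frame"][v.ravel(),u.ravel()]
k=(P[:,2]>.1)&(P[:,2]<.16);x=(P[k,:2]-[.611,.0753])@[.995,-.099];y=(P[k,:2]-[.611,.0753])@[.099,.995]
i=np.argsort(x)[::6];print(np.c_[x,y,P[k,2]][i].round(3).tolist())
E
```

```text
[-14.81541583  -3.3965465    7.9484766 ] [-0.37964815  2.61260267 -0.02214003]
0.01 2192 [0.0398604  0.02552969]
0.04 2606 [0.04734698 0.05518225]
0.07 140 [0.05118901 0.07097706]
0.1 9 [0.02438452 0.12668716]
theta 1.7991858017401208 [0.23244518 0.03418976]
[]
```

Contact is made: the force rose to about 16 N along the path with almost no motion, at about 1.80 rad. I back off gently and hinge friction keeps the hood bearing on the buffer.

Emit:
play_rows(commands=[[[-0.002,0.0002,0.0005],[0,0,0]],[[-0.004,0.0004,0.001],[0,0,0]],[[-0.008,0.0008,0.002],[0,0,0]],[[-0.014,0.0014,0.002],[0,0,0]],[[-0.022,0.002,0.004],[0,0,0]],[[-0.03,0.003,0.01],[0,0,0]],[[-0.03,0.003,0.01],[0,0,0]]])

```text
time_s: 12.45
position: [0.621, 0.0745, 0.1957]
tcp_rot: [[0.099, 0.002, -0.995], [0.995, 0.0, 0.099], [0.0, -1.0, -0.002]]
force: [0.3, 1.2, 0.1]
opening: 0.231
```

```bash
python3 - <<'E'
from h import *
s,c=wrist("w5");print(s["force"],s["position"])
for f in("w4","w5"):
    c=dict(np.load(f+".npz"));Q=hood(c,(250,380,150,250));Q=Q[(Q[:,1]>.01)&(Q[:,1]<.09)]
    n=Q[:,0]>.0;Q=Q[n];p=np.polyfit(Q[:,1],Q[:,0],1);r=abs(np.polyval(p,Q[:,1])-Q[:,0])<.004;p=np.polyfit(Q[r,1],Q[r,0],1);print(f,len(Q),"theta",np.pi/2+np.arctan(p[0]),p)
E
```

```text
[0.32478765 1.15214441 0.14339582] [0.62104143 0.07453491 0.19573025]
w4 5501 theta 1.8177767745271067 [0.25212796 0.0334268 ]
w5 3993 theta 1.8118106788187172 [0.24579207 0.03345501]
```

Emit:
play_rows(commands=[[[-0.02,0.0,0.02],[0,0,0]],[[-0.04,0.002,0.04],[0,0,0]],[[-0.06,0.004,0.055],[0,0,0]],[[-0.081,0.006,0.055],[0,0,0]],[[-0.081,0.006,0.055],[0,0,0]],[[-0.081,0.006,0.055],[0,0,0]],[[-0.081,0.006,0.055],[0,0,0]]], gripper=0.087)

```text
time_s: 13.38
position: [0.5411, 0.08, 0.2494]
tcp_rot: [[0.1, 0.001, -0.995], [0.995, -0.0, 0.1], [0.0, -1.0, -0.001]]
force: [0.9, -0.2, -0.1]
opening: 0.941
```

```bash
python3 - <<'E'
from h import *
s,c=wrist("w6");print(s["position"],s["qvel"])
E
```

```text
[0.5410877  0.08004239 0.24936702] [ 0.00398171  0.03900771  0.25689846 -0.11732836  0.14680622 -0.11784972]
```

View pics/w6.png

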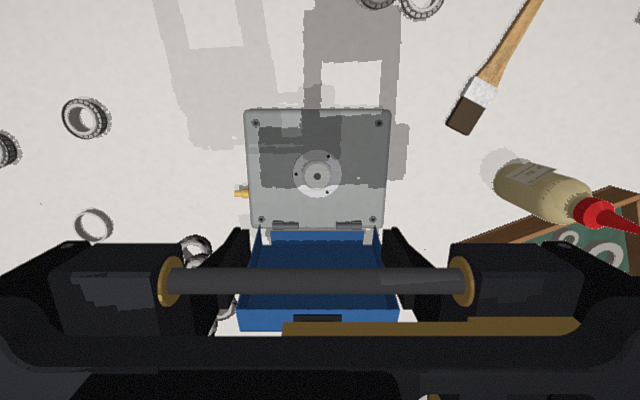

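The spigot is at (317,175) on its flange, the base corners are at (246,110) and (391,110), the open hood is behind, and the ring is at (94,224).

```bash
python3 - <<'E'
from h import *
c=dict(np.load("w6.npz"))
v,u=np.mgrid[120:235,250:385];P=pts(c,np.c_[u.ravel(),v.ravel()]);k=(P[:,2]>.0415)&(P[:,2]<.049)&(np.hypot(P[:,0]-.541,P[:,1]-.082)<.035)
q=P[k];print("spigot",len(q),q.mean(0),(q.min(0)+q.max(0))/2,np.ptp(q,0))
# spigot top / flange circles from image edges
g=cv2.cvtColor(c["frame"],cv2.COLOR_RGB2GRAY)
k2=(P[:,2]>.0325)&(np.hypot(P[:,0]-.541,P[:,1]-.082)<.04);q=P[k2];print("flange",len(q),(q.min(0)+q.max(0))/2,np.ptp(q,0))
m=np.zeros(g.shape,np.uint8);m[v.ravel()[k],u.ravel()[k]]=255;(cx,cy),r=cv2.minEnclosingCircle(np.c_[u.ravel()[k],v.ravel()[k]].astype(np.float32));print("px",cx,cy,r,pts(c,[cx,cy],.0445))
print("hole",pts(c,[317,176],.0445))
print("corners",[a.round(4).tolist() for a in pts(c,[[246,109],[391,109]],.03)],pts(c,[[246,109],[391,109]],.03).mean(0))
# ring
v,u=np.mgrid[200:250,60:130];P=pts(c,np.c_[u.ravel(),v.ravel()]);k=(P[:,2]>.006)&(P[:,2]<.016);q=P[k]
e=cv2.fitEllipse(cv2.convexHull(np.c_[u.ravel()[k],v.ravel()[k]].astype(np.float32)));print("ring",len(q),q.mean(0),(q.min(0)+q.max(0))/2,np.ptp(q,0),e)
t=dict(np.load("top.npz"));
v,u=np.mgrid[190:220,375:410];P=pts(t,np.c_[u.ravel(),v.ravel()]);k=(P[:,2]>.006)&(P[:,2]<.02);q=P[k];print("top ring",len(q),(q.min(0)+q.max(0))/2,np.ptp(q,0))
E
```

```text
spigot 668 [0.54181111 0.08179847 0.04404683] [0.54255539 0.08164548 0.04401062] [0.03595906 0.03578317 0.00500972]
flange 1805 [0.54258986 0.08658178 0.13083064] [0.06123177 0.07012463 0.19665508]
px 316.78173828125 174.87771606445312 14.900617599487305 [[0.54154293 0.0818435  0.0445    ]]
hole [[0.5429625  0.08196836 0.0445    ]]
corners [[0.4569, 0.0062, 0.03], [0.4742, 0.177, 0.03]] [0.46559663 0.09158503 0.03      ]
ring 365 [ 0.59159464 -0.24355819  0.01003889] [ 0.59255149 -0.24478787  0.00968639] [0.04764243 0.04851673 0.00731054] ((90.79003143310547, 226.48568725585938), (30.7474365234375, 37.901100158691406), 113.80540466308594)
top ring 67 [ 0.59627489 -0.24434132  0.01159415] [0.08226847 0.10429153 0.01101451]
```

Emit:
play_rows(commands=[[[0.008,-0.05,0],[0,0,0]],[[0.016,-0.1,0],[0,0,0]],[[0.025,-0.155,0],[0,0,0]],[[0.034,-0.21,0],[0,0,0]],[[0.043,-0.265,-0.02],[0,0,0]],[[0.051,-0.31,-0.06],[0,0,0]],[[0.051,-0.325,-0.1],[0,0,0]],[[0.051,-0.325,-0.129],[0,0,0]],[[0.051,-0.325,-0.129],[0,0,0]],[[0.051,-0.325,-0.129],[0,0,0]]], gripper=0.087)

```text
time_s: 14.68
position: [0.5919, -0.2451, 0.1213]
tcp_rot: [[0.099, 0.001, -0.995], [0.995, -0.001, 0.099], [-0.001, -1.0, -0.001]]
force: [-0.4, -0.2, 0.3]
opening: 1.002
```

```bash
python3 - <<'E'
from h import *
import time
s,c=wrist("w7");print(s["position"],s["tcp_rot"][0],s["opening"])
v,u=np.mgrid[100:300,200:440];P=pts(c,np.c_[u.ravel(),v.ravel()]);k=(P[:,2]>.005)&(P[:,2]<.016)&(np.hypot(P[:,0]-.592,P[:,1]+.2445)<.035);q=P[k]
print("ring",len(q),q.mean(0),(q.min(0)+q.max(0))/2,np.ptp(q,0))
print(u.ravel()[k].min(),u.ravel()[k].max(),v.ravel()[k].min(),v.ravel()[k].max())
cc,r=cv2.minEnclosingCircle(q[q[:,2]>.0095][:,:2].astype(np.float32)*1000);print(cc,r)
E
```

```text
[ 0.59190022 -0.24506851  0.12134397] [ 0.09928377  0.00139199 -0.99505819] 1.0018064034629728
ring 650 [ 0.59267111 -0.24527986  0.01079426] [ 0.59276558 -0.2454342   0.00932712] [0.04781876 0.04731147 0.00864898]
289 341 173 224
(592.9388427734375, -245.3254852294922) 24.206178665161133
```

Emit:
play_rows(commands=[[[0.001,0,-0.03],[0,0,0]],[[0.001,0,-0.06],[0,0,0]],[[0.001,0,-0.08],[0,0,0]],[[0.001,0,-0.09],[0,0,0]],[[0.001,0,-0.0935],[0,0,0]],[[0.001,0,-0.0935],[0,0,0]],[[0.001,0,-0.0935],[0,0,0]]])

```text
time_s: 15.6
position: [0.5926, -0.2451, 0.0279]
tcp_rot: [[0.1, 0.001, -0.995], [0.995, -0.001, 0.1], [-0.001, -1.0, -0.001]]
force: [-0.2, -0.3, -0.1]
opening: 1.004
```

Emit:
play_rows(commands=[[[0,0,0],[0,0,0]],[[0,0,0],[0,0,0]],[[0,0,0],[0,0,0]],[[0,0,0],[0,0,0]],[[0,0,0],[0,0,0]],[[0,0,0],[0,0,0]],[[0,0,0],[0,0,0]],[[0,0,0],[0,0,0]],[[0,0,0],[0,0,0]]], gripper=0.04)

```text
time_s: 16.73
position: [0.592, -0.2447, 0.027]
tcp_rot: [[0.1, -0.0, -0.995], [0.995, 0.0, 0.1], [0.0, -1.0, 0.0]]
force: [-0.8, 0.2, -0.3]
opening: 0.538
```

Emit:
play_rows(commands=[[[0,0,0.02],[0,0,0]],[[0,0,0.06],[0,0,0]],[[-0.02,0.02,0.1],[0,0,0]],[[-0.04,0.06,0.1],[0,0,0]],[[-0.05,0.11,0.1],[0,0,0]],[[-0.05,0.165,0.1],[0,0,0]],[[-0.05,0.22,0.1],[0,0,0]],[[-0.05,0.27,0.1],[0,0,0]],[[-0.05,0.31,0.1],[0,0,0]],[[-0.05,0.327,0.1],[0,0,0]]])

```text
time_s: 17.98
position: [0.5421, 0.0842, 0.1284]
tcp_rot: [[0.097, 0.002, -0.995], [0.995, -0.0, 0.097], [0.0, -1.0, -0.002]]
force: [1.1, -0.1, -0.3]
opening: 0.531
```

Emit:
play_rows(commands=[[[0,0,0],[0,0,0]],[[0,0,0],[0,0,0]],[[0,0,0],[0,0,0]]])

```text
time_s: 18.35
position: [0.5423, 0.0808, 0.1271]
tcp_rot: [[0.102, 0.0, -0.995], [0.995, -0.0, 0.102], [-0.0, -1.0, -0.0]]
force: [-0.1, -0.4, 1.0]
opening: 0.536
```

```bash
python3 - <<'E'
from h import *
s,c=wrist("w8");print(s["position"],s["tcp_rot"][0],s["opening"],s["force"])
v,u=np.mgrid[0:400,0:640];P=pts(c,np.c_[u.ravel(),v.ravel()])
d=np.hypot(P[:,0]-.542,P[:,1]-.082)
for lo,hi in((.095,.122),(.041,.049),(.0325,.05)):
    k=(P[:,2]>lo)&(P[:,2]<hi)&(d<.034);q=P[k];print(lo,len(q),q.mean(0),(q.min(0)+q.max(0))/2,np.ptp(q,0),u.ravel()[k].min(),u.ravel()[k].max(),v.ravel()[k].min(),v.ravel()[k].max())
cv2.imwrite("pics/w8c.png",cv2.resize(c["frame"][130:330,200:440],(720,600))[:,:,::-1])
E
```

```text
[0.5422701  0.08077718 0.12710905] [ 1.01657358e-01  8.73520422e-05 -9.94819468e-01] 0.5358909317044214 [-0.09413655 -0.35550773  1.04344167]
0.095 2050 [0.53370677 0.08218987 0.11039445] [0.54052575 0.08246447 0.11053567] [0.04303276 0.06366806 0.02291055] 258 374 206 267
0.041 1018 [0.53942643 0.08209965 0.04381956] [0.54240582 0.08183281 0.04357968] [0.03662828 0.03675832 0.00514102] 294 339 187 229
0.0325 3190 [0.53824705 0.08226632 0.03715583] [0.54218425 0.08153619 0.03932806] [0.06117109 0.06100123 0.01364426] 280 352 169 238
```

View pics/w8c.png

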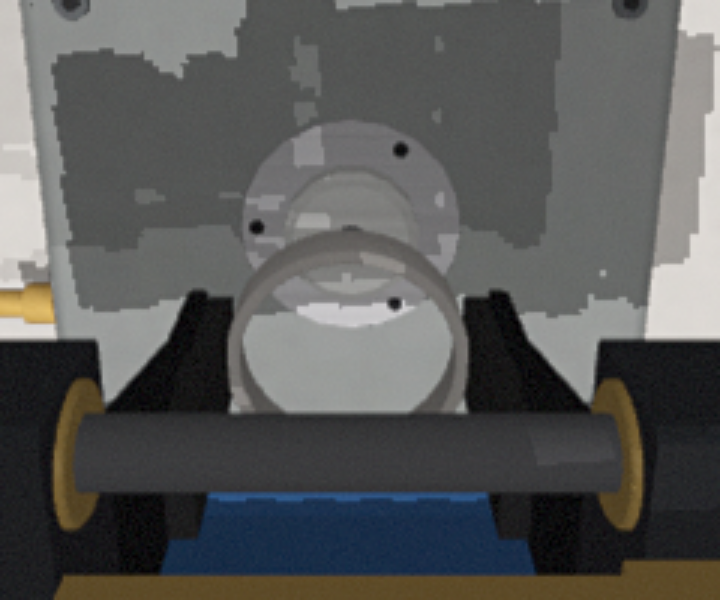

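The ring is held flat, fingers at either side, with the spigot visible below and just in front of it in the picture. I fit the ring's circle now.

```bash
python3 - <<'E'
from h import *
from scipy.optimize import least_squares
c=dict(np.load("w8.npz"))
v,u=np.mgrid[0:400,0:640];u=u.ravel();v=v.ravel();P=pts(c,np.c_[u,v]);g=c["frame"].max(2).ravel()
d=np.hypot(P[:,0]-.542,P[:,1]-.081)
k=(P[:,2]>.1)&(P[:,2]<.122)&(d<.03)&(d>.018)&(g>70)&(v<268)
q=P[k];print(len(q),np.percentile(q[:,2],[1,50,99]))
def fit(q,R):
    r=least_squares(lambda p:np.hypot(q[:,0]-p[0],q[:,1]-p[1])-R,[.542,.081],loss="soft_l1",f_scale=.001);return r.x.round(5),np.sqrt((r.fun**2).mean())
top=q[q[:,2]>np.percentile(q[:,2],99)-.002];print("top ring",len(top),fit(top,.0225))
# outer silhouette: per column first pixel
o=[];
for cu in np.unique(u[k]):
    o.append([cu,v[k&(u==cu)].min()])
o=np.array(o);o=o[(o[:,0]>281)&(o[:,0]<352)];
for z in(.104,.116): print(z,fit(pts(c,o,z),.024))
# outer wall points
w=q[(q[:,2]<np.percentile(q[:,2],99)-.003)];print("wall",len(w),fit(w[np.hypot(w[:,0]-.542,w[:,1]-.081)>.0225],.024))
k=(P[:,2]>.0425)&(P[:,2]<.049)&(np.hypot(P[:,0]-.542,P[:,1]-.082)<.03)
h=cv2.convexHull(P[k][:,:2].astype(np.float32)*1000)[:,0]/1000;h=h[h[:,0]<.55];print("spigot",fit(h,.0185))
E
```

```text
1371 [0.1005928  0.1111769  0.11309033]
top ring 704 (array([0.54305, 0.08068]), np.float64(0.0008656668201148069))
0.104 (array([0.54257, 0.08079]), np.float64(0.0001820700009007264))
0.116 (array([0.53853, 0.08113]), np.float64(0.00038277522312358425))
wall 566 (array([0.54322, 0.08083]), np.float64(0.0007860144832610133))
spigot (array([0.54348, 0.08171]), np.float64(0.0004750488068314733))
```

Emit:
play_rows(commands=[[[0,0.001,-0.02],[0,0,0]],[[0,0.001,-0.04],[0,0,0]],[[0,0.001,-0.05],[0,0,0]],[[0,0.001,-0.052],[0,0,0]],[[0,0.001,-0.052],[0,0,0]]])

```text
time_s: 19.02
position: [0.5423, 0.083, 0.0753]
tcp_rot: [[0.1, 0.001, -0.995], [0.995, -0.0, 0.1], [0.0, -1.0, -0.001]]
force: [-0.6, 0.0, -0.3]
opening: 0.541
```

Emit:
play_rows(commands=[[[0,0,-0.001],[0,0,0]],[[0,0,-0.002],[0,0,0]],[[0,0,-0.003],[0,0,0]],[[0,0,-0.004],[0,0,0]],[[0,0,-0.004],[0,0,0]]])

```text
time_s: 19.65
position: [0.5419, 0.0832, 0.071]
tcp_rot: [[0.1, -0.0, -0.995], [0.995, 0.0, 0.1], [-0.0, -1.0, 0.0]]
force: [-0.2, -0.8, -0.0]
opening: 0.537
```

Emit:
play_rows(commands=[[[0.0005,-0.0013,0],[0,0,0]],[[0.0005,-0.0013,0],[0,0,0]],[[0.0005,-0.0013,-0.0007],[0,0,0]],[[0.0005,-0.0013,-0.0014],[0,0,0]],[[0.0005,-0.0013,-0.002],[0,0,0]],[[0.0005,-0.0013,-0.002],[0,0,0]]])

```text
time_s: 20.4
position: [0.5424, 0.0819, 0.069]
tcp_rot: [[0.1, -0.0, -0.995], [0.995, 0.0, 0.1], [-0.0, -1.0, 0.0]]
force: [0.2, -0.3, 0.6]
opening: 0.54
```

Emit:
play_rows(commands=[[[0,0,-0.0007],[0,0,0]],[[0,0,-0.0014],[0,0,0]],[[0,0,-0.002],[0,0,0]],[[0,0,-0.002],[0,0,0]]])

```text
time_s: 20.9
position: [0.5425, 0.0819, 0.067]
tcp_rot: [[0.1, -0.0, -0.995], [0.995, -0.0, 0.1], [-0.0, -1.0, 0.0]]
force: [0.7, -0.5, -0.6]
opening: 0.539
```

No resistance so far. I carry on down.

Emit:
play_rows(commands=[[[0,0,-0.0007],[0,0,0]],[[0,0,-0.0014],[0,0,0]],[[0,0,-0.002],[0,0,0]],[[0,0,-0.0027],[0,0,0]],[[0,0,-0.003],[0,0,0]],[[0,0,-0.003],[0,0,0]]])

```text
time_s: 21.65
position: [0.5425, 0.0819, 0.064]
tcp_rot: [[0.1, -0.0, -0.995], [0.995, 0.0, 0.1], [0.0, -1.0, 0.0]]
force: [0.3, -0.2, -0.5]
opening: 0.536
```

Emit:
play_rows(commands=[[[0,0,-0.0007],[0,0,0]],[[0,0,-0.0014],[0,0,0]],[[0,0,-0.002],[0,0,0]],[[0,0,-0.002],[0,0,0]]])

```text
time_s: 22.15
position: [0.5424, 0.0819, 0.062]
tcp_rot: [[0.1, -0.0, -0.995], [0.995, 0.0, 0.1], [-0.0, -1.0, 0.0]]
force: [-0.3, -0.4, -0.2]
opening: 0.538
```

Emit:
play_rows(commands=[[[0,0,-0.0005],[0,0,0]],[[0,0,-0.001],[0,0,0]],[[0,0,-0.001],[0,0,0]]])

```text
time_s: 22.52
position: [0.5425, 0.0819, 0.061]
tcp_rot: [[0.1, -0.0, -0.995], [0.995, 0.0, 0.1], [0.0, -1.0, 0.0]]
force: [-0.3, 0.6, -0.3]
opening: 0.538
```

Emit:
play_rows(commands=[[[0,0,-0.0005],[0,0,0]],[[0,0,-0.001],[0,0,0]],[[0,0,-0.001],[0,0,0]]])

```text
time_s: 22.9
position: [0.5425, 0.0819, 0.0609]
tcp_rot: [[0.1, 0.0, -0.995], [0.995, -0.0, 0.1], [-0.0, -1.0, -0.0]]
force: [-1.2, 0.6, 6.4]
opening: 0.536
```

The ring is seated with 6 N at the expected height. I release it and withdraw.

Emit:
play_rows(commands=[[[0,0,0.0005],[0,0,0]],[[0,0,0.0005],[0,0,0]],[[0,0,0.0005],[0,0,0]],[[0,0,0.0005],[0,0,0]],[[0,0,0.0005],[0,0,0]],[[0,0,0.0005],[0,0,0]]], gripper=0.087)

```text
time_s: 23.65
position: [0.5425, 0.0819, 0.0605]
tcp_rot: [[0.1, -0.0, -0.995], [0.995, -0.0, 0.1], [-0.0, -1.0, 0.0]]
force: [-1.1, -0.6, -0.2]
opening: 0.993
```

Emit:
play_rows(commands=[[[0,0,0.01],[0,0,0]],[[0,0,0.03],[0,0,0]],[[0,0,0.06],[0,0,0]],[[-0.005,0,0.1],[0,0,0]],[[-0.01,0,0.14],[0,0,0]],[[-0.01,0,0.16],[0,0,0]],[[-0.01,0,0.16],[0,0,0]]])

```text
time_s: 24.52
position: [0.5335, 0.0819, 0.2229]
tcp_rot: [[0.1, 0.005, -0.995], [0.995, -0.0, 0.1], [0.0, -1.0, -0.005]]
force: [0.5, -0.4, -0.0]
opening: 1.002
```

```bash
python3 - <<'E'
from h import *
from rig import *
s,c=wrist("w9");print(s["position"],s["force"])
v,u=np.mgrid[0:235,0:640];u=u.ravel();v=v.ravel();P=pts(c,np.c_[u,v]);d=np.hypot(P[:,0]-.5425,P[:,1]-.0818)
k=(P[:,2]>.0415)&(P[:,2]<.056)&(d<.034);q=P[k];print("ring",len(q),(q.min(0)+q.max(0))/2,np.ptp(q,0))
k=(d>.0205)&(d<.0235);q=P[k];A=np.c_[q[:,:2]-q[:,:2].mean(0),np.ones(len(q))];print("ring top plane",np.linalg.lstsq(A,q[:,2],rcond=None)[0],np.median(q[:,2]))
for f in("w4","w5","w6","w9"):
    c2=dict(np.load(f+".npz"));Q=hood(c2,(250,390,150,262));Q=Q[(Q[:,1]>.01)&(Q[:,1]<.09)&(Q[:,0]>.02)]
    for _ in range(3): p=np.polyfit(Q[:,1],Q[:,0],1);Q=Q[abs(np.polyval(p,Q[:,1])-Q[:,0])<.004]
    print(f,len(Q),"theta",np.pi/2+np.arctan(p[0]),p)
a=capture("scene")
k=np.hstack([cv2.resize(a["frame"][120:260,230:370],(400,400),interpolation=cv2.INTER_CUBIC),cv2.resize(c["frame"][80:280,220:420],(400,400))]);cv2.imwrite("pics/s9.png",k[:,:,::-1])
E
```

```text
[0.53354556 0.08191454 0.22285806] [ 0.49648021 -0.37363306 -0.01165331]
ring 1116 [0.54390877 0.08212126 0.04490721] [0.04816959 0.04711552 0.00677457]
ring top plane [-0.06374754  0.00275926  0.04113635] 0.04318742390143826
w4 5953 theta 1.8177485372672477 [0.25209793 0.03343958]
w5 4703 theta 1.8127578253019112 [0.24679667 0.03342819]
w6 926 theta 1.7513812457890992 [0.18257388 0.03439005]
w9 16 theta 1.3268639439567005 [-0.24888862  0.02570071]
```

View pics/s9.png

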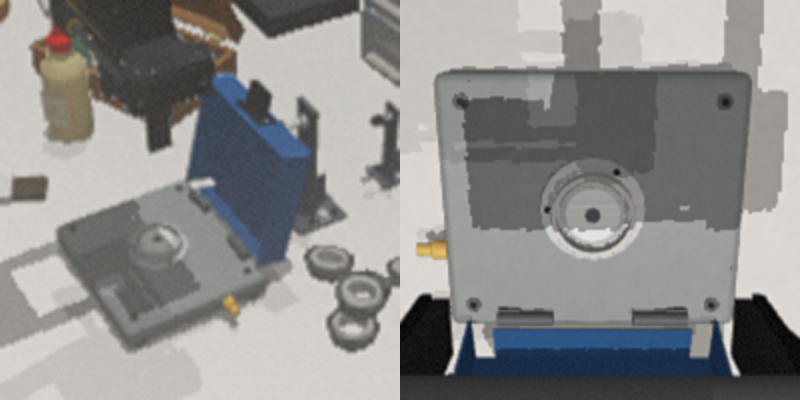

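Scene view: the hood leans back on the rest's nose at crop (300,120). Wrist view: the ring sits concentric round the spigot at crop (592,215), with fingers clear. A light re-press with closed fingers will check that the hood still bears on the buffer.

Emit:
play_rows(commands=[[[0.02,-0.002,-0.01],[0,0,0]],[[0.05,-0.004,-0.02],[0,0,0]],[[0.08,-0.006,-0.025],[0,0,0]],[[0.09,-0.008,-0.03],[0,0,0]],[[0.098,-0.009,-0.034],[0,0,0]],[[0.098,-0.009,-0.034],[0,0,0]],[[0.098,-0.009,-0.034],[0,0,0]],[[0.098,-0.009,-0.034],[0,0,0]]], gripper=0.02)

```text
time_s: 25.62
position: [0.63, 0.0731, 0.187]
tcp_rot: [[0.099, 0.0, -0.995], [0.995, 0.0, 0.099], [0.0, -1.0, -0.0]]
force: [-0.1, 0.0, -0.5]
opening: 0.247
```

Emit:
play_rows(commands=[[[0.003,-0.0003,-0.001],[0,0,0]],[[0.006,-0.0006,-0.002],[0,0,0]],[[0.008,-0.0008,-0.003],[0,0,0]],[[0.008,-0.0008,-0.003],[0,0,0]],[[0.008,-0.0008,-0.003],[0,0,0]]])

```text
time_s: 26.25
position: [0.6362, 0.0724, 0.1849]
tcp_rot: [[0.099, -0.005, -0.995], [0.995, 0.0, 0.099], [-0.0, -1.0, 0.005]]
force: [-6.2, -0.0, 10.6]
opening: 0.232
```

The fingertips touch the front wall's rim, being slightly too low. I back off, raise 5 mm and press again.

Emit:
play_rows(commands=[[[-0.003,0.0003,0.002],[0,0,0]],[[-0.004,0.0004,0.006],[0,0,0]],[[-0.002,0.0002,0.006],[0,0,0]],[[0.001,0,0.006],[0,0,0]],[[0.003,-0.0003,0.006],[0,0,0]],[[0.003,-0.0003,0.006],[0,0,0]],[[0.003,-0.0003,0.006],[0,0,0]]])

```text
time_s: 27.12
position: [0.6414, 0.0718, 0.1894]
tcp_rot: [[0.1, -0.0, -0.995], [0.995, 0.0, 0.1], [-0.0, -1.0, 0.0]]
force: [-0.0, 0.6, -0.6]
opening: 0.233
```

Emit:
play_rows(commands=[[[0.001,-0.0001,0],[0,0,0]],[[0.002,-0.0002,0],[0,0,0]],[[0.002,-0.0002,0],[0,0,0]],[[0.002,-0.0002,0],[0,0,0]]])

```text
time_s: 27.62
position: [0.6435, 0.0716, 0.1896]
tcp_rot: [[0.1, -0.0, -0.995], [0.995, 0.0, 0.1], [0.0, -1.0, 0.0]]
force: [0.5, -0.2, 0.9]
opening: 0.23
```

Emit:
play_rows(commands=[[[0.001,-0.0001,0],[0,0,0]],[[0.002,-0.0002,0],[0,0,0]],[[0.002,-0.0002,0],[0,0,0]],[[0.002,-0.0002,0],[0,0,0]]])

```text
time_s: 28.12
position: [0.645, 0.0715, 0.1894]
tcp_rot: [[0.1, -0.001, -0.995], [0.995, 0.0, 0.1], [-0.0, -1.0, 0.001]]
force: [-2.0, -0.0, 1.0]
opening: 0.231
```

Emit:
play_rows(commands=[[[0.001,-0.0001,0],[0,0,0]],[[0.0015,-0.0001,0],[0,0,0]],[[0.0015,-0.0001,0],[0,0,0]],[[0.0015,-0.0001,0],[0,0,0]]])

```text
time_s: 28.62
position: [0.6456, 0.0716, 0.1892]
tcp_rot: [[0.1, -0.004, -0.995], [0.995, 0.0, 0.1], [0.0, -1.0, 0.004]]
force: [-4.9, 1.4, 2.0]
opening: 0.233
```

Emit:
play_rows(commands=[[[0.0005,0,0],[0,0,0]],[[0.001,-0.0001,0],[0,0,0]],[[0.001,-0.0001,0],[0,0,0]],[[0.001,-0.0001,0],[0,0,0]]])

```text
time_s: 29.12
position: [0.6458, 0.0717, 0.1892]
tcp_rot: [[0.1, -0.005, -0.995], [0.995, 0.001, 0.1], [0.0, -1.0, 0.005]]
force: [-6.4, 0.8, 2.0]
opening: 0.23
```

Stiff at once at the same place, with no free travel, so the hood is on its buffer. I press slightly more, then withdraw.

Emit:
play_rows(commands=[[[0.0005,0,0],[0,0,0]],[[0.001,-0.0001,0],[0,0,0]],[[0.002,-0.0002,0],[0,0,0]],[[0.002,-0.0002,0],[0,0,0]],[[0.002,-0.0002,0],[0,0,0]],[[0.002,-0.0002,0],[0,0,0]]])

```text
time_s: 29.88
position: [0.6462, 0.0716, 0.189]
tcp_rot: [[0.1, -0.009, -0.995], [0.995, 0.001, 0.1], [-0.0, -1.0, 0.009]]
force: [-8.9, 0.7, 4.7]
opening: 0.237
```

Emit:
play_rows(commands=[[[-0.001,0.0001,0],[0,0,0]],[[-0.003,0.0003,0],[0,0,0]],[[-0.006,0.0006,0.001],[0,0,0]],[[-0.012,0.0012,0.003],[0,0,0]],[[-0.03,0.003,0.01],[0,0,0]],[[-0.06,0.005,0.03],[0,0,0]],[[-0.1,0.008,0.06],[0,0,0]],[[-0.12,0.008,0.07],[0,0,0]],[[-0.12,0.008,0.07],[0,0,0]],[[-0.12,0.008,0.07],[0,0,0]]])

```text
time_s: 31.12
position: [0.5314, 0.0788, 0.2597]
tcp_rot: [[0.1, 0.002, -0.995], [0.995, -0.0, 0.1], [0.0, -1.0, -0.002]]
force: [-0.0, 0.6, -0.7]
opening: 0.234
```

```bash
python3 - <<'E'
from h import *
s,c=wrist("w10");print(s["position"],s["force"],s["time_s"])
v,u=np.mgrid[0:235,0:640];u=u.ravel();v=v.ravel();P=pts(c,np.c_[u,v]);d=np.hypot(P[:,0]-.5425,P[:,1]-.0818)
k=(P[:,2]>.0415)&(P[:,2]<.056)&(d<.034);q=P[k];print("ring",len(q),(q.min(0)+q.max(0))/2,np.ptp(q,0),"top by quadrant",[round(float(np.percentile(q[(np.sign(q[:,0]-.543)==a)&(np.sign(q[:,1]-.082)==b),2],90)),4) for a in(-1,1) for b in(-1,1)])
Q=hood(c,(230,410,120,262));Q=Q[(Q[:,1]>.01)&(Q[:,1]<.09)&(Q[:,0]>.02)]
for _ in range(3): p=np.polyfit(Q[:,1],Q[:,0],1);Q=Q[abs(np.polyval(p,Q[:,1])-Q[:,0])<.004]
print(len(Q),"theta",np.pi/2+np.arctan(p[0]))
E
```

```text
[0.5313777  0.07878831 0.25967569] [-0.01603822  0.56879309 -0.69287904] 31.125
ring 904 [0.54317864 0.08179066 0.04488219] [0.04698871 0.04720144 0.00675804] top by quadrant [0.0461, 0.046, 0.0459, 0.0461]
215 theta 1.8024473815762319
```

Ring top measures 46 mm in all four quadrants (expected 34 + 12), so it is flat and seated. The hood is at about 1.80 rad. I hand in.

```bash
python3 -c "
from rig import *
print(hand_in())"
```

```text
the job is handed in; nothing more can be done
None
```

I swung the hood back onto its buffer at about 1.80 rad and fitted the master ring on its seat, then handed the job in at about 31 s; no verdict was reported.

**Hood:** I opened it by pinching the tab. The tab slipped out of the pads near upright, so I finished the swing by pushing on the tab's inner face with closed fingers.
- **First press:** it reached about 16 N at the tab, which I estimate as roughly 20 N at the buffer. That is above the 5–15 N for a firm touch but below the 25 N limit.
- **Re-press:** after fitting the ring I pressed again, to about 9 N. The hood was stiff at once at the same place, so it was still on the buffer. On the way in, the fingertips briefly touched the hood's rim with about 12 N.
- **Not confirmed:** I have no direct reading of the force left on the buffer after withdrawing. I am relying on hinge friction to hold it.

**Ring:** it went over the spigot with no resistance and was pressed home with about 6 N.
- **Flatness:** its top measures 46 mm in all four quadrants, which means flat and down on the seat.
- **Centring:** its centre is within about 1 mm of the measured seat centre. One rough plane fit disagreed, but it mixed ring and flange pixels, so I discounted it.

**Bystanders:** nothing else was touched as far as the pictures and forces show, but I did not measure the bystanders' positions again. The gripper was clear of everything at the end.

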